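# Lock a printing screen in its jig by tapping the wedge tight

## Task

Lock the small printing screen in its jig: pick up the mallet by its handle and tap the orange wedge along its slot, in at least three separate light taps with the mallet drawn clear in between, until it no longer advances and sits tight against the screen. Then stand the mallet back on its cork mat. Drive the wedge with the mallet only, never with a heavy blow, and leave everything else on the bench where it is.

Things in the scene. Friction and masses are not known exactly. Their poses are not given: they have to be found in the camera images.
- jig: Fixed plywood board 360 x 360 x 12 mm on the bench, origin at the centre of its underside, z up; +x points away from the robot, turned by up to 0.25 rad either way. On its robot side a blue fence, 30 mm high, with a 1:6 slanted face. On its far side a rubber-faced steel stop bar, set by the last user anywhere within 8 mm, so where the wedge tightens varies by 48 mm and must be felt.
- slot_mouth (a point): Mouth of the wedge slot between the fence and the screen's near bar, on the board's top face, 12 mm above the bench; axes as the jig's. The slot runs along +y, the direction to drive the wedge, and narrows that way. On the -y side of the mouth the board is bare but for the wedge's thick end.
- wedge: Orange plastic wedge, 140 mm long, 30 mm high, 100 g, flat on the board, loose in the slot. Origin at the centre of its underside, y to the thin end (15 mm), thick end (39 mm) at -y. It slides almost freely for 30 to 90 mm, moving the screen to the stop bar, then resists steeply. Once tight it holds itself, pressing on the screen with 8 N or more.
- wedge_butt (a point): Centre of the flat face of the wedge's thick end, the face to tap (39 mm wide, 30 mm high; its centre 27 mm above the bench). z up, y along the driving direction. Taps of 15 to 25 N seat it; over 40 N damages it, as does wedging it at over 50 N against the screen.
- frame: Small printing screen: aluminium frame 200 (x) x 195 (y) mm, bars 20 x 20 mm, yellow mesh with a green print area, about 0.7 kg, lying loose on the jig board between the wedge and the stop bar. Origin at the centre of its underside, axes as the jig's.
- mallet: Mallet with a white nylon block head 46 (x) x 84 (y) x 46 (z) mm and a wooden handle of 24 (x) x 28 (y) mm, standing upright on its head, handle up, total height 128 mm, 350 g. Origin at the centre of the head's underside, z up along the handle; the two striking faces are the flat ends at y = +42 and -42 mm, both alike, from 0 to 46 mm high.
- mallet_grip (a point): Point on the mallet's handle axis to grip, 95 mm above the underside of its head (the handle runs from 46 to 128 mm).
- mat: Round cork mat, 120 mm across, 4 mm thick, fixed on the bench, where the mallet stands. Origin at the centre of its underside.
- tub_red: Closed red ink tub, 76 mm across, 75 mm high; bystander. Origin under its centre.
- tub_yellow: Closed yellow ink tub, 76 mm across, 75 mm high; bystander. Origin under its centre.
- tub_blue: Closed blue ink tub, 76 mm across, 75 mm high; bystander. Origin under its centre.
- tape: Roll of green tape lying flat, 90 mm across, 25 mm high; bystander. Origin under its centre.
- spare_wedge: Spare wooden wedge, brown, 140 mm long, lying on the bench; bystander, not for this job. Origin under its centre.
- spatula: Ink spatula with wooden handle, 280 mm long, lying on the bench; bystander. Origin under its middle.
- squeegee: Wooden squeegee with green blade up, 220 mm long, 64 mm high; bystander. Origin under its centre.
Not all that is in view belongs to the job. There is more than one size of the mat; the one meant has the size given above.

How it is judged:
By the outcome, as a careful person would: the job done as asked, in the order asked, and still so for the second after the job is handed in, with the robot touching nothing.
It also fails if it takes over 56 s, if anything falls off the work surface, if the arm or the gripper's body presses on something with over 40 N, if the wrist force passes 120 N, or if a joint passes its speed limit or range.

## Robot

A 6-joint arm with a two-finger parallel gripper is mounted at the origin on the work surface. World frame = base frame: x ahead of the robot, y to its left, z up, the work surface at z = 0. Lengths are in m, angles in rad, forces in N, time in s.
With the tool pointing down it reaches from about 0.4 to 0.825 m from the base axis. Payload 7 kg.
Tool frame: the origin (TCP) lies between the finger pads; the fingertips stand 11 mm ahead of it and the grasp point (between the pads) lies 8 mm behind it (env.tips_ahead is the distance from the TCP to the fingertips, in m); z points along the fingers, y is the line along which they close (so a half turn about z gives the same grasp; the last joint's range is limited). The gripper opens to 88 mm and grips with 3 to 60 N. Pads are 19 mm wide; open, the fingers measure 130 mm over their backs; the gripper's body (78 mm by 193 mm) begins 47 mm behind the grasp point.
Start: joints at [-1.018, 0.359, 0.012, 0, -1.224, -0.288], TCP at [0.177, -0.651, 0.238] pointing down, gripper open.
Joint ranges: [-3.07, 3.07], [-1.43, 2.12], [-1.02, 1.25], [-3.03, 1.67], [-3.05, -0], [-3.03, 3.03]. Speed limits (rad/s): [2.39, 2.39, 3.01, 3.14, 3.14, 3.14].

## Interface

Orientations are given as a unit quaternion [w, x, y, z].
In Python, from workcell import env gives the robot as it stands.
- The arm moves only by the shell command python3 -m pendant 'ROWS' [FORCE]. ROWS is JSON, a list of rows, each an object of numbers: "x", "y", "z": the shift along the tool's x, y, z in cm; "roll": the turn about the tool's z in rad; "hand": the closure, from 0 (fully open) to 1 (shut). In form: [{"x": .., "y": .., "z": .., "roll": .., "hand": ..}, ...]. A call has 1 to 20 rows; each row shifts and turns the commanded pose from where the row before left it, along the tool's axes as they then stand; what a row does not reach is not made up. A row lasts 1/12 s, in which the tool goes at most 41.7 mm and 7.16 degrees, less where a joint would pass 70% of its speed; a pose out of reach is approached as far as the arm can. A call with a gripper value outside its range is refused whole. The fingers move at their own pace and stop on an object; FORCE is the grip in N (left out, the last holds). Time passes only in rows, so rows that do not move let the fingers close. It gives the time, the measured TCP pose, the force, the opening and the grip force at its end, in the units of the state.
- env.get_state(): the state, without advancing time (a new reading comes with each control period).
- env.snapshot(name): name is "scene" or "top" or "wrist"; returns a dict with "color" (384x512x3 uint8, red, green, blue), "K" (3x3 intrinsics, pixels), "D" ([k1, k2, p1, p2, k3] as OpenCV has them; the pictures are not rectified), "pose" (4x4, takes a point from camera to world coordinates). Camera axes: x right, y up, looking along -z (the intrinsics and any distortion apply to the point x, -y, -z); pixel columns grow to the right and rows downward; lengths in m; the calibration is good to about 2 mm. A picture is of the moment at which its call begins. There is no depth.
- env.hand_in(): hands the job in; it is judged then, once.
The state is a dict: "time": time; "qpos": joint angles; "joint_velocities": joint speeds; "joint_torque": joint torques, N m; "tcp_pos": TCP position; "orientation": TCP orientation; "force": force on the tool from outside, world axes, zero at the start; "moment": the same for the moment, N m; "finger_gap": finger opening in m; "grip_force": force on a finger pad.
Only numpy, scipy, OpenCV 4.12 (cv2) and the standard library are available. Lean on these libraries where they do the work, as an engineer would, in place of code of your own. Each camera call takes 0.05 s, during which the arm holds its last target. There are 200 camera calls.

## Working session

There is one attempt and no reset: what is moved stays moved. The work goes in short steps, Python scripts to look and compute and a shell command to move; the robot and the scene stay as the last step left them, time stands still between calls to the robot, and variables do not carry over. Pictures are saved under pics/ and viewed, at most 11 in all, crops included, and the job is handed in when it is done.

```bash
ls; mkdir -p pics; cat > h.py <<'E'
import numpy as np, cv2
from workcell import env
def ray(s,px):
    u=cv2.undistortPoints(np.array(px,float).reshape(-1,1,2),s["K"],np.array(s["D"],float)).reshape(-1,2)
    d=np.c_[u[:,0],-u[:,1],-np.ones(len(u))]@np.array(s["pose"])[:3,:3].T
    return np.array(s["pose"])[:3,3],d
def onz(s,px,z):
    o,d=ray(s,px); return o+d*((z-o[2])/d[:,2])[:,None]
def proj(s,P):
    T=np.array(s["pose"]); p=(np.atleast_2d(P)-T[:3,3])@T[:3,:3]; p=p*[1,-1,-1]
    return cv2.projectPoints(p.reshape(-1,1,3),np.zeros(3),np.zeros(3),s["K"],np.array(s["D"],float))[0].reshape(-1,2)
def save(s,n,sc=1.5,crop=None):
    im=s["color"][:,:,::-1]
    if crop: im=im[crop[1]:crop[3],crop[0]:crop[2]]
    cv2.imwrite(f"pics/{n}.png",cv2.resize(im,None,fx=sc,fy=sc,interpolation=cv2.INTER_CUBIC))
E
python3 - <<'E'
from h import *
import pickle
S={n:env.snapshot(n) for n in("top","scene")}
pickle.dump(S,open("s0.pkl","wb"))
for n in S: save(S[n],n+"0"); print(n,np.round(S[n]["pose"],3).tolist())
print(env.get_state())
E
```

```text
pics
top [[-0.016, 0.981, -0.192, 0.169], [-1.0, -0.017, -0.003, 0.015], [-0.007, 0.192, 0.981, 1.708], [0.0, 0.0, 0.0, 1.0]]
scene [[0.479, -0.598, 0.643, 1.141], [0.878, 0.331, -0.346, -0.374], [-0.006, 0.73, 0.683, 0.821], [0.0, 0.0, 0.0, 1.0]]
{'time': 0.1, 'qpos': array([-1.01792968e+00,  3.59310814e-01,  1.11539671e-02, -2.65997552e-04,
       -1.22411833e+00, -2.88071018e-01]), 'joint_velocities': array([-0.00019695, -0.00181799,  0.00358485,  0.00153276,  0.00120596,
        0.00138234]), 'joint_torque': array([-8.33801441e-04, -5.84163952e+01,  2.93750775e+01,  7.01546386e+00,
        1.02236177e-02, -6.33154968e-05]), 'tcp_pos': array([ 0.17648722, -0.65108348,  0.23672844]), 'orientation': array([-1.87663326e-04, -1.31966424e-01,  9.91253903e-01,  7.26062104e-04]), 'force': array([-0.27407037, -0.71617484, -0.66588949]), 'moment': array([0.01961012, 0.01445793, 0.00449779]), 'grip_force': 0.0, 'finger_gap': 0.08758270656084478}
```

View pics/top0.png

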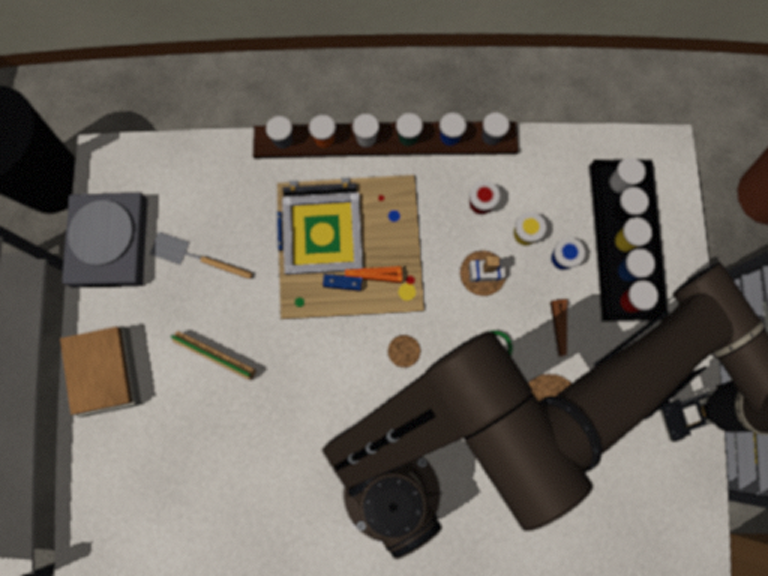

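View pics/scene0.png

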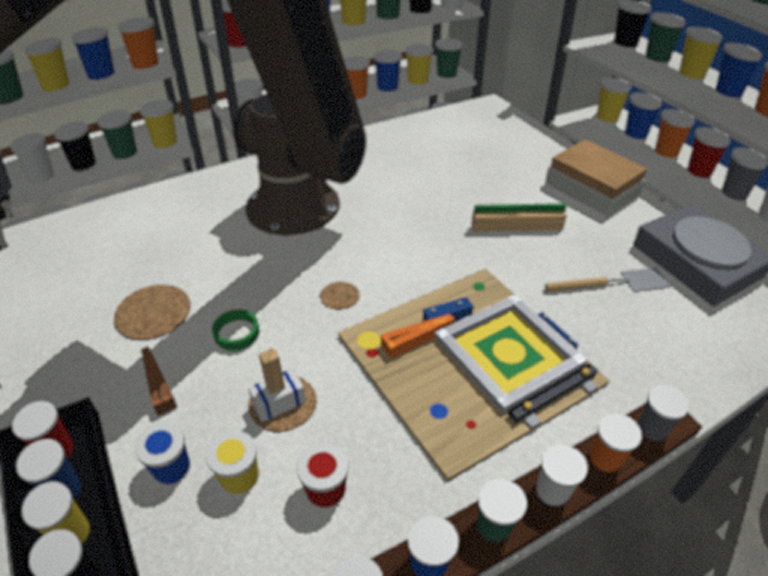

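Top: the mallet stands at about (488,270) on its mat at (483,273), near tubs at (485,195), (530,228) and (570,252). The wedge runs from (330,272) to the thick end at (405,273), and the jig is at (350,248). Scene: the mallet is at (275,390) and the butt at (388,345).

```bash
python3 - <<'E'
from h import *
import pickle
S=pickle.load(open("s0.pkl","rb"))
a=cv2.resize(S["top"]["color"][105:225,180:350],None,fx=4.5,fy=4.5,interpolation=cv2.INTER_CUBIC)
cv2.imwrite("pics/tc.png",a[:,:,::-1])
b=cv2.resize(S["scene"]["color"][175:300,150:330],None,fx=4.4,fy=4.4,interpolation=cv2.INTER_CUBIC)
cv2.imwrite("pics/sc.png",b[:,:,::-1])
for n,s in S.items():
    hsv=cv2.cvtColor(s["color"],cv2.COLOR_RGB2HSV)
    m=cv2.inRange(hsv,(5,190,130),(16,255,255))
    c=[k for k in cv2.findContours(m,0,2)[0] if cv2.contourArea(k)>60]
    for k in c: 
        p=cv2.approxPolyDP(k,2,True).reshape(-1,2); print(n,cv2.contourArea(k),p.tolist(),np.round(onz(s,p,.042)[:,:2],3).tolist())
s=S["top"]
# board corners (top face)
p=np.array([[280,182],[415,176],[424,311],[281,319]])/1.5
P=onz(s,p,.012);print("board",np.round(P,3).tolist(),P.mean(0))
print("mat",onz(s,[[483/1.5,273/1.5]],.004),"handle top",onz(s,[[491/1.5,262/1.5]],.132))
E
```

```text
top 204.0 [[267, 186], [266, 178], [230, 181]] [[0.522, -0.034], [0.552, -0.031], [0.543, 0.103]]
scene 134.5 [[281, 222], [277, 217], [261, 224], [257, 223], [255, 226], [259, 229], [261, 225], [264, 229], [262, 231]] [[0.55, 0.034], [0.529, 0.034], [0.53, -0.018], [0.522, -0.026], [0.529, -0.036], [0.544, -0.032], [0.534, -0.02], [0.55, -0.02], [0.554, -0.028]]
board [[0.792, 0.273, 0.012], [0.801, -0.079, 0.012], [0.445, -0.091, 0.012], [0.431, 0.266, 0.012]] [0.61764386 0.09223364 0.012     ]
mat [[ 0.5417111  -0.24476418  0.004     ]] handle top [[ 0.53992236 -0.24550292  0.132     ]]
```

View pics/tc.png

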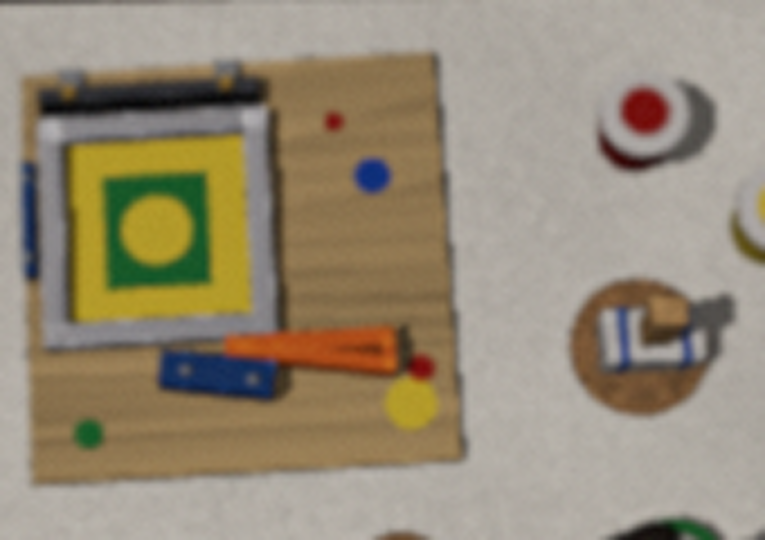

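View pics/sc.png

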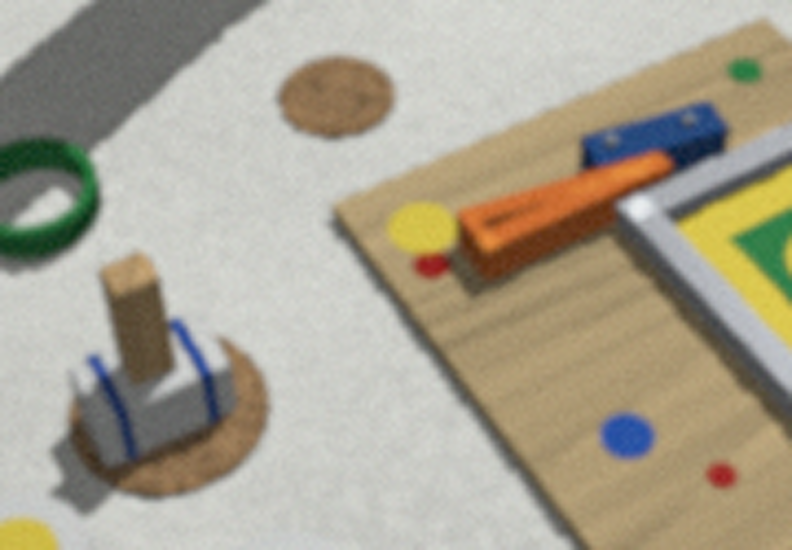

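Crops: the butt's top edge is at tc (400,328)–(398,374), with the thin end near (226,345). The mallet head's left face is at x≈605 and its handle top at (665,312). The mallet and jig are both turned by less than 0.1 rad. I'll move above the mallet and refine with the wrist camera.

```bash
python3 -m pendant '[{"roll":0.1},{"roll":0.095},{"x":-2.6,"y":2.5},{"x":-2.6,"y":2.5},{"x":-2.6,"y":2.5},{"x":-2.6,"y":2.5},{"x":-2.6,"y":2.5},{"x":-2.6,"y":2.5},{"x":-2.6,"y":2.5},{"x":-2.6,"y":2.5},{"x":-2.6,"y":2.5},{"x":-2.6,"y":2.5},{"x":-2.6,"y":2.5},{"x":-2.6,"y":2.5},{"x":-2.6,"y":2.5},{"x":-2.6,"y":2.5},{"x":-2.6,"y":2.5}]' 60
cat >> h.py <<'E'
from scipy.spatial.transform import Rotation as Ro
def tool(d):
    q=env.get_state()["orientation"]; R=Ro.from_quat([q[1],q[2],q[3],q[0]]).as_matrix()
    return np.round(R.T@np.array(d)*100,2), R
E
python3 - <<'E'
from h import *
import pickle
w=env.snapshot("wrist"); pickle.dump(w,open("w1.pkl","wb")); save(w,"w1")
print(np.round(w["pose"],3).tolist())
t=pickle.load(open("s0.pkl","rb"))["top"]
f=lambda p,z:np.round(onz(t,np.array(p)/4.5+[180,105],z)[:,:2],4).tolist()
print("wedge",f([[400,328],[398,374],[226,338],[226,352]],.042))
print("handle",f([[665,312]],.132),"mallethead",f([[602,308],[608,342]],.05),"mat",f([[640,347]],.004))
E
```

```text
[[-0.262, -0.929, -0.26, 0.106], [0.965, -0.252, -0.072, -0.67], [0.002, -0.27, 0.963, 0.383], [0.0, 0.0, 0.0, 1.0]]
wedge [[0.5524, -0.0415], [0.5136, -0.039], [0.5465, 0.1024], [0.5346, 0.1025]]
handle [[0.5411, -0.2471]] mallethead [[0.5647, -0.2086], [0.5359, -0.2123]] mat [[0.5413, -0.2456]]schema error: expected keys x, y, z, roll, hand
```

View pics/w1.png

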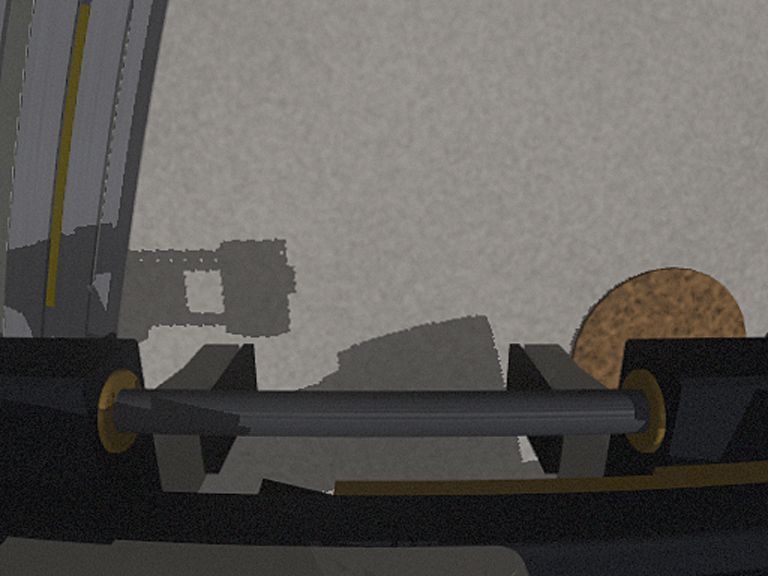

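The wrist view looks slightly ahead of the tool, showing a mat at (670,330) that isn't needed. All five keys are required, so I'll resend the move and stop 8 cm short, where the mallet will be in view.

```bash
python3 -m pendant '[{"x":0,"y":0,"z":0,"roll":0.1,"hand":0},{"x":0,"y":0,"z":0,"roll":0.095,"hand":0},{"x":-2.4,"y":2.9,"z":0,"roll":0,"hand":0},{"x":-2.4,"y":2.9,"z":0,"roll":0,"hand":0},{"x":-2.4,"y":2.9,"z":0,"roll":0,"hand":0},{"x":-2.4,"y":2.9,"z":0,"roll":0,"hand":0},{"x":-2.4,"y":2.9,"z":0,"roll":0,"hand":0},{"x":-2.4,"y":2.9,"z":0,"roll":0,"hand":0},{"x":-2.4,"y":2.9,"z":0,"roll":0,"hand":0},{"x":-2.4,"y":2.9,"z":0,"roll":0,"hand":0},{"x":-2.4,"y":2.9,"z":0,"roll":0,"hand":0},{"x":-2.4,"y":2.9,"z":0,"roll":0,"hand":0},{"x":-2.4,"y":2.9,"z":0,"roll":0,"hand":0},{"x":-2.4,"y":2.9,"z":0,"roll":0,"hand":0},{"x":-2.4,"y":2.9,"z":0,"roll":0,"hand":0},{"x":0,"y":0,"z":0,"roll":0,"hand":0},{"x":0,"y":0,"z":0,"roll":0,"hand":0}]' 60
python3 - <<'E'
from h import *
import pickle
w=env.snapshot("wrist"); pickle.dump(w,open("w1.pkl","wb")); save(w,"w2")
print(np.round(w["pose"],3).tolist())
E
```

```text
time: 1.57
tcp_pos: [0.4625, -0.2519, 0.2374]
orientation: [-0.0, -0.037, 0.999, 0.0]
force: [-0.6, 0.2, 0.2]
finger_gap: 0.0874
grip_force: 0.0
[[-0.074, -0.96, -0.269, 0.39], [0.997, -0.071, -0.02, -0.257], [0.0, -0.269, 0.963, 0.384], [0.0, 0.0, 0.0, 1.0]]
```

View pics/w2.png

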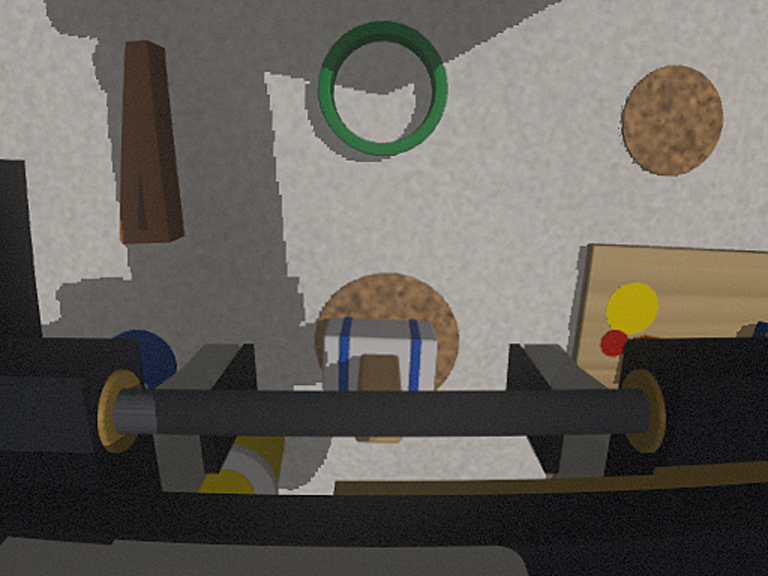

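The wrist image's up direction is towards the robot. The mallet head's near top edge runs from (325,340) to (437,340). The handle is at u≈358–400, and the mat's near rim is at (387,273).

```bash
python3 - <<'E'
from h import *
import pickle
w=pickle.load(open("w1.pkl","rb"))
g=cv2.cvtColor(w["color"],cv2.COLOR_RGB2GRAY)
f=lambda p,z:np.round(onz(w,np.array(p)/1.5,z),4).tolist()
# lower near edge by gradient per column
c=w["color"].astype(float)
br=c[:,:,2]-c[:,:,0]  # cork: negative
pts=[]
for u in list(range(220,226))+list(range(238,272))+list(range(282,288)):
    col=cv2.GaussianBlur(br,(3,3),0)[205:222,u]; v=205+np.argmax(np.diff(col)); pts.append([u,v+.5])
pts=np.array(pts); P=onz(w,pts,.004); k=np.polyfit(P[:,1],P[:,0],1); print("near lower edge slope",k, np.median(pts[:,1]))
print("side edges lower", f([[325,321],[435,321]],.004),"upper",f([[325,340],[437,340]],.05))
print("handle base", f([[358,358],[400,356]],.13))
m=cv2.inRange(cv2.cvtColor(w["color"],cv2.COLOR_RGB2HSV),(5,80,60),(20,255,255))[170:260,200:320]
ys,xs=np.nonzero(m); e=cv2.findContours(m,0,1)[0]; e=max(e,key=len).reshape(-1,2)+[200,170]
P=onz(w,e.astype(float),.004); P=P[P[:,0]<.53]; A=np.c_[2*P[:,:2],np.ones(len(P))]; s=np.linalg.lstsq(A,(P[:,:2]**2).sum(1),rcond=None)[0]; print("mat circle",s[:2],np.sqrt(s[2]+s[0]**2+s[1]**2))
E
```

```text
near lower edge slope [-0.03300521  0.51109014] 212.5
side edges lower [[0.5247, -0.2923, 0.004], [0.5182, -0.2034, 0.004]] upper [[0.5229, -0.2874, 0.05], [0.5169, -0.2069, 0.05]]
handle base [[0.5003, -0.2614, 0.13], [0.4974, -0.2383, 0.13]]
mat circle [ 0.51919673 -0.24216523] 0.03990010352321724
```

```bash
python3 -m pendant '[{"x":-2.7,"y":-0.1,"z":0,"roll":0,"hand":0},{"x":-2.7,"y":-0.1,"z":0,"roll":0,"hand":0},{"x":-2.7,"y":0,"z":0,"roll":0,"hand":0},{"x":0,"y":0,"z":3,"roll":0,"hand":0},{"x":0,"y":0,"z":3,"roll":0,"hand":0},{"x":0,"y":0,"z":3,"roll":0,"hand":0},{"x":0,"y":0,"z":3,"roll":0,"hand":0},{"x":0,"y":0,"z":2,"roll":0,"hand":0},{"x":0,"y":0,"z":1.1,"roll":0,"hand":0},{"x":0,"y":0,"z":0,"roll":0,"hand":0},{"x":0,"y":0,"z":0,"roll":0,"hand":0}]' 60
python3 - <<'E'
from h import *
w=env.snapshot("scene"); save(w,"p1",4,(120,180,300,310))
E
```

```text
time: 2.53
tcp_pos: [0.5424, -0.2508, 0.0869]
orientation: [-0.0, -0.035, 0.999, -0.0]
force: [0.5, 0.6, 0.4]
finger_gap: 0.0875
grip_force: 0.0
```

View pics/p1.png

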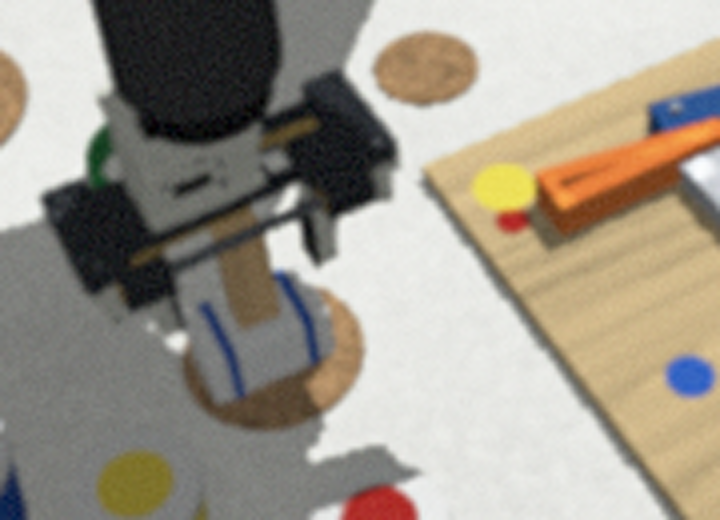

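The handle (240,270) lies between the fingers. I'll centre and grip.

```bash
python3 -m pendant '[{"x":0,"y":0.3,"z":0,"roll":0,"hand":0.5},{"x":0,"y":0,"z":0,"roll":0,"hand":1},{"x":0,"y":0,"z":0,"roll":0,"hand":1},{"x":0,"y":0,"z":0,"roll":0,"hand":1},{"x":0,"y":0,"z":0,"roll":0,"hand":1},{"x":0,"y":0,"z":0,"roll":0,"hand":1},{"x":0,"y":0,"z":0,"roll":0,"hand":1},{"x":0,"y":0,"z":0,"roll":0,"hand":1}]' 60
```

```text
time: 3.25
tcp_pos: [0.5423, -0.2469, 0.0865]
orientation: [-0.0, -0.035, 0.999, 0.0]
force: [0.2, 0.2, -1.0]
finger_gap: 0.04
grip_force: 0.0
```

```bash
python3 -m pendant '[{"x":0,"y":0,"z":0,"roll":0,"hand":1},{"x":0,"y":0,"z":0,"roll":0,"hand":1},{"x":0,"y":0,"z":0,"roll":0,"hand":1},{"x":0,"y":0,"z":0,"roll":0,"hand":1},{"x":0,"y":0,"z":0,"roll":0,"hand":1},{"x":0,"y":0,"z":0,"roll":0,"hand":1}]' 60
```

```text
time: 3.75
tcp_pos: [0.5423, -0.247, 0.0864]
orientation: [-0.0, -0.035, 0.999, 0.0]
force: [0.6, -2.0, -1.4]
finger_gap: 0.0275
grip_force: 59.3
```

```bash
python3 -m pendant '[{"x":0,"y":0,"z":-1,"roll":0,"hand":1},{"x":0,"y":0,"z":-2.5,"roll":0,"hand":1},{"x":0,"y":0,"z":-2.5,"roll":0,"hand":1},{"x":0,"y":0,"z":0,"roll":0.033,"hand":1},{"x":0.1,"y":2,"z":0,"roll":0,"hand":1},{"x":0.1,"y":2.5,"z":0,"roll":0,"hand":1},{"x":0,"y":2.5,"z":0,"roll":0,"hand":1},{"x":0,"y":2.5,"z":0,"roll":0,"hand":1},{"x":0,"y":2,"z":0,"roll":0,"hand":1},{"x":0,"y":0,"z":2,"roll":0,"hand":1},{"x":0,"y":0,"z":2.5,"roll":0,"hand":1},{"x":0,"y":0,"z":0,"roll":0,"hand":1},{"x":0,"y":0,"z":0,"roll":0,"hand":1}]' 60
python3 - <<'E'
from h import *
import pickle
S={n:env.snapshot(n) for n in("top","scene","wrist")}; pickle.dump(S,open("s2.pkl","wb"))
s=S["scene"]
a=cv2.resize(s["color"][170:290,170:330],None,fx=4,fy=4,interpolation=cv2.INTER_CUBIC)
b=cv2.resize(S["wrist"]["color"],None,fx=.0+1,fy=1)
b=cv2.resize(S["top"]["color"][145:215,230:350],(640,373),interpolation=cv2.INTER_CUBIC)[:120*1]
cv2.imwrite("pics/p2.png",a[:,:,::-1])
for c in [(0.533,-.040,.042)]: print(proj(s,c))
E
```

```text
time: 4.83
tcp_pos: [0.5347, -0.1321, 0.101]
orientation: [-0.002, -0.018, 1.0, -0.0]
force: [0.0, -0.2, -4.0]
finger_gap: 0.0278
grip_force: 59.3
[[254.42297973 227.5562407 ]]
```

View pics/p2.png

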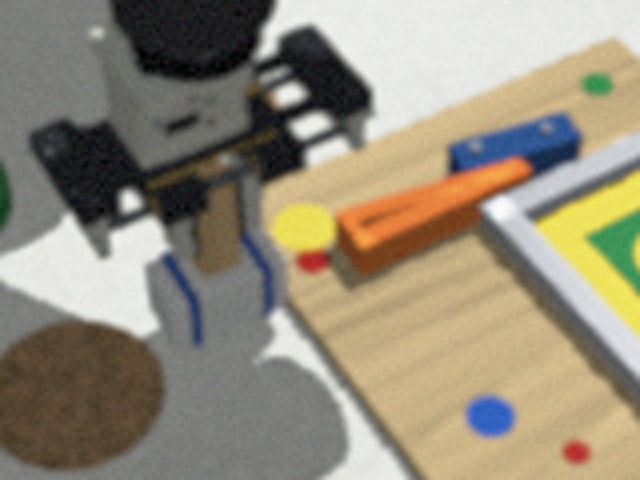

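```bash
python3 - <<'E'
from h import *
import pickle
s=pickle.load(open("s2.pkl","rb"))["scene"]
p=np.array([[338,215],[362,247],[532,164]])/4+[170,170]
print(np.round(onz(s,p,.042),4).tolist(), proj(s,[[0.5524,-0.0415,.042],[.5136,-.039,.042]])*4-np.array([680,680]))
h=pickle.load(open("s2.pkl","rb"))["top"]
hs=cv2.cvtColor(s["color"],cv2.COLOR_RGB2HSV)
# board edges: near-right board corner & right edge in scene
q=np.array([[262,190],[415,480]])/4+170
P=onz(s,q,.012); d=P[1]-P[0]; print(P, np.arctan2(d[1],d[0]))
E
```

```text
[[0.5209, -0.0331, 0.042], [0.554, -0.033, 0.042], [0.5449, 0.1103, 0.042]] [[349.72334331 250.02571953]
 [325.30893742 211.15432423]]
[[ 0.44920652 -0.05625648  0.012     ]
 [ 0.71128297 -0.08437012  0.012     ]] -0.10686399405592814
```

```bash
python3 -m pendant '[{"x":0,"y":1.5,"z":0,"roll":0,"hand":1},{"x":0,"y":1.5,"z":0,"roll":0,"hand":1},{"x":0,"y":1,"z":0,"roll":0,"hand":1},{"x":0,"y":0.4,"z":0,"roll":0,"hand":1},{"x":0,"y":0.4,"z":0,"roll":0,"hand":1},{"x":0,"y":0.4,"z":0,"roll":0,"hand":1},{"x":0,"y":0.4,"z":0,"roll":0,"hand":1}]' 60; python3 -m pendant '[{"x":0,"y":0.4,"z":0,"roll":0,"hand":1},{"x":0,"y":0.4,"z":0,"roll":0,"hand":1},{"x":0,"y":0.4,"z":0,"roll":0,"hand":1}]' 60
```

```text
time: 5.57
tcp_pos: [0.5341, -0.0761, 0.1018]
orientation: [0.0, -0.018, 1.0, -0.0]
force: [-0.2, -0.2, -4.9]
finger_gap: 0.028
grip_force: 59.3
time: 5.82
tcp_pos: [0.5336, -0.0642, 0.1016]
orientation: [-0.0, -0.018, 1.0, -0.0]
force: [1.3, -11.7, -2.4]
finger_gap: 0.028
grip_force: 59.3
```

```bash
python3 -m pendant '[{"x":0,"y":-1,"z":0,"roll":0,"hand":1},{"x":0,"y":-2,"z":0,"roll":0,"hand":1},{"x":0,"y":-1,"z":0,"roll":0,"hand":1},{"x":0,"y":0,"z":0,"roll":0,"hand":1}]' 60
python3 - <<'E'
from h import *
import pickle
s=env.snapshot("scene"); save(s,"p3",4,(170,170,330,290))
E
```

```text
time: 6.15
tcp_pos: [0.5348, -0.1059, 0.1013]
orientation: [-0.0, -0.018, 1.0, -0.0]
force: [0.1, 0.5, -4.0]
finger_gap: 0.028
grip_force: 59.3
```

View pics/p3.png

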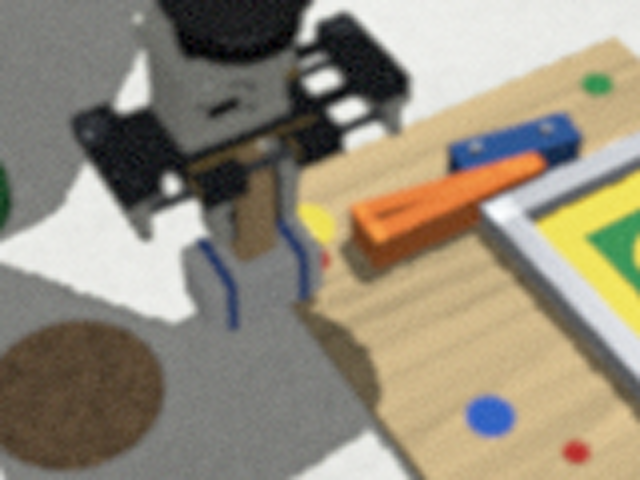

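The butt's near corner has moved from (338,215) to (351,205), an advance of about 12 mm, and the mallet is still upright. Second tap:

```bash
python3 -m pendant '[{"x":0,"y":1.2,"z":0,"roll":0,"hand":1},{"x":0,"y":1.5,"z":0,"roll":0,"hand":1},{"x":0,"y":0.8,"z":0,"roll":0,"hand":1},{"x":0,"y":0.3,"z":0,"roll":0,"hand":1},{"x":0,"y":0.3,"z":0,"roll":0,"hand":1},{"x":0,"y":0.3,"z":0,"roll":0,"hand":1}]' 60; for i in 1 2 ; do python3 -m pendant '[{"x":0,"y":0.3,"z":0,"roll":0,"hand":1},{"x":0,"y":0.3,"z":0,"roll":0,"hand":1}]' 60|grep -E "tcp|force:"; done
```

```text
time: 6.7
tcp_pos: [0.5337, -0.0607, 0.1019]
orientation: [0.0, -0.019, 1.0, -0.001]
force: [0.7, -6.6, -4.0]
finger_gap: 0.0277
grip_force: 59.3
tcp_pos: [0.5336, -0.0551, 0.102]
force: [1.4, -7.2, -4.1]
grip_force: 59.3
tcp_pos: [0.5338, -0.0493, 0.1021]
force: [3.4, -8.3, -3.3]
grip_force: 59.3
```

```bash
python3 -m pendant '[{"x":0,"y":0.3,"z":0,"roll":0,"hand":1},{"x":0,"y":0.3,"z":0,"roll":0,"hand":1}]' 60|grep -E "tcp|force:";python3 -m pendant '[{"x":0,"y":0.3,"z":0,"roll":0,"hand":1},{"x":0,"y":0.3,"z":0,"roll":0,"hand":1}]' 60|grep -E "tcp|force:"; python3 -m pendant '[{"x":0,"y":-1,"z":0,"roll":0,"hand":1},{"x":0,"y":-1.5,"z":0,"roll":0,"hand":1},{"x":0,"y":0,"z":0,"roll":0,"hand":1}]' 60|grep -E "tcp|force:"
```

```text
tcp_pos: [0.5341, -0.0433, 0.1023]
force: [2.7, -5.9, -4.6]
grip_force: 59.3
tcp_pos: [0.5347, -0.038, 0.1028]
force: [8.4, -17.5, -3.5]
grip_force: 59.4
tcp_pos: [0.533, -0.0627, 0.1013]
force: [-0.4, -0.4, -4.7]
grip_force: 59.3
```

```bash
python3 -m pendant '[{"x":0,"y":1,"z":0,"roll":0,"hand":1},{"x":0,"y":1,"z":0,"roll":0,"hand":1},{"x":0,"y":0.25,"z":0,"roll":0,"hand":1}]' 60|grep -E "tcp|force:"; for i in 1 2 3; do python3 -m pendant '[{"x":0,"y":0.25,"z":0,"roll":0,"hand":1}]' 60|grep -E "tcp|force:"; done
```

```text
tcp_pos: [0.5326, -0.0372, 0.1016]
force: [1.1, -2.9, -4.8]
grip_force: 59.3
tcp_pos: [0.5329, -0.0354, 0.1018]
force: [3.6, -5.3, -4.9]
grip_force: 59.3
tcp_pos: [0.5331, -0.0333, 0.102]
force: [1.0, -0.3, -3.6]
grip_force: 59.3
tcp_pos: [0.5326, -0.0308, 0.1018]
force: [3.4, -9.2, -2.4]
grip_force: 59.3
```

```bash
for i in 1 2 3 4; do python3 -m pendant '[{"x":0,"y":0.25,"z":0,"roll":0,"hand":1}]' 60|grep -E "tcp|force:"; done;  python3 -m pendant '[{"x":0,"y":-1,"z":0,"roll":0,"hand":1},{"x":0,"y":-1.5,"z":0,"roll":0,"hand":1},{"x":0,"y":0,"z":0,"roll":0,"hand":1}]' 60|grep -E "tcp|force:"
```

```text
tcp_pos: [0.5327, -0.0297, 0.1021]
force: [4.6, -17.3, -2.6]
grip_force: 59.4
tcp_pos: [0.5328, -0.0282, 0.1023]
force: [5.6, -21.4, -3.9]
grip_force: 59.5
tcp_pos: [0.533, -0.0265, 0.1025]
force: [7.3, -25.7, -2.7]
grip_force: 59.6
tcp_pos: [0.5332, -0.0247, 0.1027]
force: [7.8, -29.4, -1.5]
grip_force: 59.7
tcp_pos: [0.5323, -0.0471, 0.1013]
force: [0.8, 0.4, -4.7]
grip_force: 59.3
```

Resistance is now rising steeply. I'll tap again lightly to check whether it still advances.

```bash
python3 -m pendant '[{"x":0,"y":0.9,"z":0,"roll":0,"hand":1},{"x":0,"y":0.6,"z":0,"roll":0,"hand":1},{"x":0,"y":0.2,"z":0,"roll":0,"hand":1}]' 60|grep -E "tcp|force:"; for i in 1 2 3; do python3 -m pendant '[{"x":0,"y":0.2,"z":0,"roll":0,"hand":1}]' 60|grep -E "tcp|force:"; done
```

```text
tcp_pos: [0.5323, -0.0277, 0.1015]
force: [0.0, -0.1, -3.6]
grip_force: 59.3
tcp_pos: [0.5322, -0.0261, 0.1016]
force: [0.4, -3.1, -5.0]
grip_force: 59.3
tcp_pos: [0.5322, -0.0255, 0.1018]
force: [3.3, -13.8, -3.5]
grip_force: 59.3
tcp_pos: [0.5323, -0.0246, 0.102]
force: [4.6, -17.4, -3.1]
grip_force: 59.4
```

```bash
python3 -m pendant '[{"x":0,"y":0.2,"z":0,"roll":0,"hand":1}]' 60|grep -E "tcp|force:"; python3 -m pendant '[{"x":0,"y":0.1,"z":0,"roll":0,"hand":1}]' 60|grep -E "tcp|force:"; python3 -m pendant '[{"x":0,"y":-1,"z":0,"roll":0,"hand":1},{"x":0,"y":-1.5,"z":0,"roll":0,"hand":1},{"x":0,"y":0,"z":0,"roll":0,"hand":1}]' 60|grep -E "tcp|force:"
python3 -m pendant '[{"x":0,"y":0.9,"z":0,"roll":0,"hand":1},{"x":0,"y":0.8,"z":0,"roll":0,"hand":1},{"x":0,"y":0.2,"z":0,"roll":0,"hand":1}]' 60|grep -E "tcp|force:"; for i in 1 2 3; do python3 -m pendant '[{"x":0,"y":0.2,"z":0,"roll":0,"hand":1}]' 60|grep -E "tcp|force:"; done
```

```text
tcp_pos: [0.5324, -0.0237, 0.1022]
force: [5.7, -23.8, -3.2]
grip_force: 59.6
tcp_pos: [0.5324, -0.0234, 0.1023]
force: [6.5, -26.3, -3.8]
grip_force: 59.6
tcp_pos: [0.5325, -0.0463, 0.1014]
force: [0.3, 0.4, -4.9]
grip_force: 59.3
tcp_pos: [0.5324, -0.0247, 0.1017]
force: [0.6, -6.7, -4.0]
grip_force: 59.3
tcp_pos: [0.5324, -0.0242, 0.1019]
force: [3.8, -14.8, -4.6]
grip_force: 59.4
tcp_pos: [0.5324, -0.0236, 0.1021]
force: [4.8, -21.6, -4.1]
grip_force: 59.5
tcp_pos: [0.5325, -0.0229, 0.1024]
force: [6.5, -28.8, -3.5]
grip_force: 59.7
```

```bash
python3 -m pendant '[{"x":0,"y":-1,"z":0,"roll":0,"hand":1},{"x":0,"y":-1.5,"z":0,"roll":0,"hand":1},{"x":0,"y":0,"z":0,"roll":0,"hand":1}]' 60|grep -E "tcp|force:"
python3 -m pendant '[{"x":0,"y":0.9,"z":0,"roll":0,"hand":1},{"x":0,"y":0.9,"z":0,"roll":0,"hand":1},{"x":0,"y":0.2,"z":0,"roll":0,"hand":1}]' 60|grep -E "tcp|force:"; for i in 1 2; do python3 -m pendant '[{"x":0,"y":0.2,"z":0,"roll":0,"hand":1}]' 60|grep -E "tcp|force:"; done
```

```text
tcp_pos: [0.5326, -0.0459, 0.1015]
force: [0.7, -0.0, -4.0]
grip_force: 59.3
tcp_pos: [0.5323, -0.024, 0.1018]
force: [2.1, -9.7, -5.2]
grip_force: 59.3
tcp_pos: [0.5323, -0.0235, 0.102]
force: [4.2, -18.4, -4.7]
grip_force: 59.4
tcp_pos: [0.5323, -0.0229, 0.1022]
force: [6.0, -26.1, -4.2]
grip_force: 59.6
```

It's seated: the same position gives the same force, to within 0.4 mm. I'll return the mallet above its mat.

```bash
python3 -m pendant '[{"x":0,"y":-1,"z":0,"roll":0,"hand":1},{"x":0,"y":-2.4,"z":0,"roll":0,"hand":1},{"x":0,"y":-2.5,"z":-1,"roll":0,"hand":1},{"x":0,"y":-2.5,"z":-1,"roll":0,"hand":1},{"x":0,"y":-2.5,"z":0,"roll":0,"hand":1},{"x":0,"y":-2.5,"z":0,"roll":0,"hand":1},{"x":-0.1,"y":-2.5,"z":0,"roll":0,"hand":1},{"x":-0.1,"y":-2.5,"z":0,"roll":0,"hand":1},{"x":0,"y":-2.5,"z":0,"roll":0,"hand":1},{"x":0,"y":-1.5,"z":0,"roll":-0.033,"hand":1},{"x":0,"y":0,"z":1.5,"roll":0,"hand":1},{"x":0,"y":0,"z":0,"roll":0,"hand":1},{"x":0,"y":0,"z":0,"roll":0,"hand":1}]' 60
python3 - <<'E'
from h import *
import pickle
S={n:env.snapshot(n) for n in("top","scene")}; pickle.dump(S,open("s3.pkl","wb"))
a=cv2.resize(S["scene"]["color"][150:300,130:390],(780,450),interpolation=cv2.INTER_CUBIC)
cv2.imwrite("pics/p4.png",a[:,:,::-1])
E
```

```text
time: 11.87
tcp_pos: [0.5416, -0.2441, 0.1057]
orientation: [-0.001, -0.035, 0.999, 0.0]
force: [-0.2, 0.2, -4.0]
finger_gap: 0.0279
grip_force: 59.3
```

View pics/p4.png

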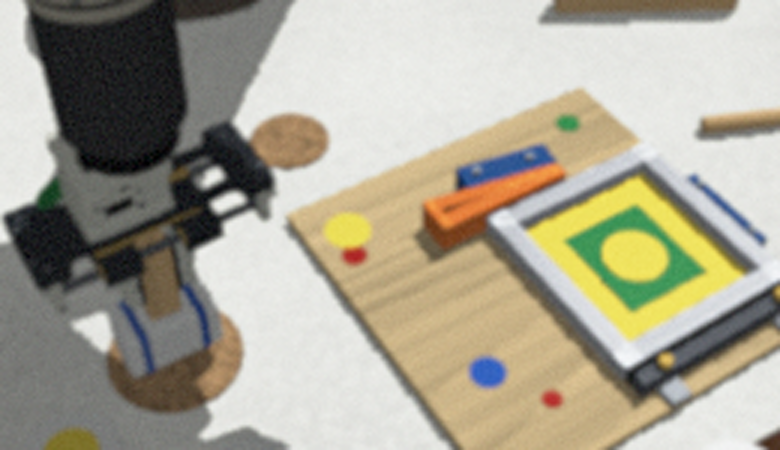

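The wedge, at (430,215)–(560,172), is tight between the fence and the frame. The frame rests on the stop bar, and the mallet is upright over its mat at (175,360). I'll lower it until I feel contact.

```bash
python3 -m pendant '[{"x":0,"y":-0.25,"z":0.7,"roll":0,"hand":1},{"x":0,"y":0,"z":0.6,"roll":0,"hand":1},{"x":0,"y":0,"z":0.3,"roll":0,"hand":1},{"x":0,"y":0,"z":0,"roll":0,"hand":1}]' 60|grep -E "tcp|force:"; for i in 1 2 3; do python3 -m pendant '[{"x":0,"y":0,"z":0.1,"roll":0,"hand":1},{"x":0,"y":0,"z":0,"roll":0,"hand":1}]' 60|grep -E "tcp|force:"; done
```

```text
tcp_pos: [0.5417, -0.2471, 0.0895]
force: [-0.5, 0.7, -3.9]
grip_force: 59.3
tcp_pos: [0.5424, -0.2474, 0.0895]
force: [0.5, 0.2, -4.4]
grip_force: 59.3
tcp_pos: [0.5425, -0.2475, 0.0886]
force: [-0.0, 0.2, -3.8]
grip_force: 59.3
tcp_pos: [0.5424, -0.2475, 0.0875]
force: [-0.8, -0.1, -4.3]
grip_force: 59.3
```

```bash
for i in 1 2 3; do python3 -m pendant '[{"x":0,"y":0,"z":0.08,"roll":0,"hand":1},{"x":0,"y":0,"z":0,"roll":0,"hand":1}]' 60|grep -E "tcp|force:"; done
```

```text
tcp_pos: [0.5423, -0.2475, 0.0867]
force: [0.3, -0.1, -4.1]
grip_force: 59.3
tcp_pos: [0.5425, -0.2475, 0.0864]
force: [-1.5, 0.0, 0.7]
grip_force: 59.2
tcp_pos: [0.5426, -0.2476, 0.0863]
force: [-3.2, 0.6, 8.2]
grip_force: 59.2
```

Contact. I'll back off the press slightly, release, and rise.

```bash
python3 -m pendant '[{"x":0,"y":0,"z":-0.08,"roll":0,"hand":1},{"x":0,"y":0,"z":0,"roll":0,"hand":0.6},{"x":0,"y":0,"z":0,"roll":0,"hand":0.5},{"x":0,"y":0,"z":0,"roll":0,"hand":0.3},{"x":0,"y":0,"z":0,"roll":0,"hand":0},{"x":0,"y":0,"z":0,"roll":0,"hand":0},{"x":0,"y":0,"z":0,"roll":0,"hand":0},{"x":0,"y":0,"z":0,"roll":0,"hand":0},{"x":0,"y":0,"z":0,"roll":0,"hand":0},{"x":0,"y":0,"z":0,"roll":0,"hand":0}]' 20; python3 -m pendant '[{"x":0,"y":0,"z":-0.5,"roll":0,"hand":0},{"x":0,"y":0,"z":-2,"roll":0,"hand":0},{"x":0,"y":0,"z":-3,"roll":0,"hand":0},{"x":0,"y":0,"z":-3,"roll":0,"hand":0},{"x":0,"y":0,"z":-3,"roll":0,"hand":0},{"x":0,"y":0,"z":-3,"roll":0,"hand":0},{"x":2.5,"y":0,"z":-1,"roll":0,"hand":0},{"x":2.5,"y":0,"z":0,"roll":0,"hand":0},{"x":2.5,"y":0,"z":0,"roll":0,"hand":0},{"x":0,"y":0,"z":0,"roll":0,"hand":0},{"x":0,"y":0,"z":0,"roll":0,"hand":0}]' 20
python3 - <<'E'
from h import *
s=env.snapshot("scene")
a=cv2.resize(s["color"][150:300,130:390],(780,450),interpolation=cv2.INTER_CUBIC)
cv2.imwrite("pics/p5.png",a[:,:,::-1])
E
```

```text
time: 14.13
tcp_pos: [0.5424, -0.2475, 0.086]
orientation: [-0.0, -0.035, 0.999, -0.0]
force: [0.4, -0.1, -0.7]
finger_gap: 0.0826
grip_force: 0.0
time: 15.05
tcp_pos: [0.4668, -0.2529, 0.2421]
orientation: [0.001, -0.035, 0.999, -0.0]
force: [0.1, -0.7, -0.9]
finger_gap: 0.0874
grip_force: 0.0
```

View pics/p5.png

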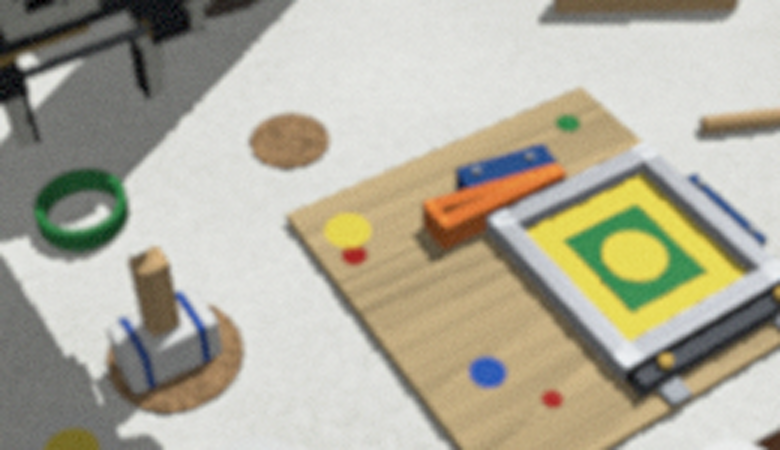

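The mallet stands on its mat at (170,350), the wedge is unmoved at (430,215)–(560,172), and the arm is clear.

```bash
python3 -c "from workcell import env; print(env.hand_in())"
```

```text
the job is handed in; nothing more can be done
None
```

The wedge is seated tight against the screen after six separate mallet taps, the highest force I read being about 29 N; the mallet is back upright on its cork mat, and the job was handed in at about 15 s with no verdict returned.

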